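Lock the ring stand's pin with its spring cotter

ROBOT

A 6-joint arm with a two-finger parallel gripper is mounted at the origin on the work surface. World frame = base frame: x ahead of the robot, y to its left, z up, the work surface at z = 0. Lengths are in m, angles in rad, forces in N, time in s.
With the tool pointing down it reaches from about 0.4 to 0.925 m from the base axis. Payload 3.4 kg.
Tool frame: the origin (TCP) lies on the centre line of the jaws, within the pads' length; the fingertips stand env.tip_reach ahead of it and the grasp point (between the pads) is the TCP (env.tip_reach is the distance from the TCP to the fingertips, in m); z points along the fingers, y is the direction in which the jaws open and shut (so a half turn about z gives the same grasp; the last joint's range is limited). The gripper opens to 85 mm and grips with 20 to 120 N. Pads are 22 mm wide; open, the fingers measure 114 mm over their backs; the gripper's body (76 mm by 85 mm) begins 54 mm behind the grasp point. The pads swing forward as they close: fully open they stand 13 mm farther back than shut.
Start: joints at [-1.345, 0.307, 1.506, -0, 1.328, -0.073], TCP at [0.17, -0.549, 0.25] pointing down, gripper open.
Joint ranges: [-3.12, 3.12], [-1.05, 2.28], [0.14, 2.33], [-1.42, 4.57], [0.1, 2.73], [-2.68, 2.68]. Speed limits (rad/s): [2.57, 2.57, 3.14, 3.14, 3.14, 3.14].

INTERFACE

Orientations are given as a unit quaternion [x, y, z, w].
In Python, from bench import env gives the robot as it stands.
- The arm moves only by the shell command python3 -m crank 'ROWS' [OPENING] [FORCE]. ROWS is JSON, a list of rows, each an object with "offset": the shift along the tool's x, y, z in units of 0.2 m (1.0 is 0.2 m), a list of three; "delta_rot": the turn, a rotation vector about the tool's x, y, z in units of 180 degrees (1.0 is 180 degrees), a list of three. In form: [{"offset": [tx, ty, tz], "delta_rot": [wx, wy, wz]}, ...]. A call has 1 to 8 rows; each row shifts and turns the commanded pose from where the row before left it, along the tool's axes as they then stand; what a row does not reach is not made up. A row lasts 1/10 s, in which the tool goes at most 50 mm and 8.59 degrees, less where a joint would pass 70% of its speed; a pose out of reach is approached as far as the arm can. A call with a number of a shift or a turn outside -1 to 1 is refused whole. A call with a gripper value outside its range is refused whole. OPENING is the opening, from -1 (shut) to 1 (fully open), so that 0 is half open, set as the call begins (- or left out, the last holds). The fingers move at their own pace and stop on an object; FORCE is the grip in N (left out, the last holds). Time passes only in rows, so rows that do not move let the fingers close. It gives the time, the measured TCP pose, the force and the opening at its end, in the units of the state.
- env.read_state(): the state, without advancing time (a new reading comes with each control period).
- env.read_camera(name): name is "scene" or "top"; returns a dict with "img" (420x560x3 uint8, red, green, blue), "range_z" (420x560 float32, m along the optical axis (not along the pixel's ray), 0 where there is no reading), "mtx" (3x3 intrinsics, pixels), "camera_from_world" (4x4, takes a point from world to camera coordinates). Camera axes: x right, y up, looking along -z (the intrinsics and any distortion apply to the point x, -y, -z); pixel columns grow to the right and rows downward; lengths in m; the calibration is good to about 2 mm. A picture is of the moment at which its call begins.
- env.finish_job(): hands the job in, once; it reports no verdict.
Trained networks look in the newest picture that a camera, given by its name, has taken for a name from the list of things; names that differ only in an ending like _2 or _b are one class to them, and where a whole thing is asked for, a point or a joint stands for the part that bears it (a point fixed in the world has none). Each returns a list of dicts, best first, with "p" (0 to 1); they miss things now and then, are a little off and sometimes report something else, mostly with a low value. They report only what shows in the picture. A call takes as long as a camera call.
- env.recognise(camera, label): "rect" ([left, top, right, bottom] in pixels, round what is visible of it).
- env.tip_of(camera, label): "centre" ([column, row] in pixels: a listed point, or the origin of a listed thing).
The state is a dict: "time_s": time; "joints": joint angles; "qvel": joint speeds; "tau": joint torques, N m; "ee_pos": TCP position; "tcp_rot": TCP orientation; "ft_force": force on the tool from outside, world axes, zero at the start; "torque": the same for the moment, N m; "width": opening from 0.0 (shut) to 1.0 (fully open).
Only numpy, scipy, OpenCV 4.12 (cv2) and the standard library are available. Lean on these libraries where they do the work, as an engineer would, in place of code of your own. Each camera call takes 0.05 s, during which the arm holds its last target.

TASK

The laboratory ring stand's locking pin (steel, with an orange band) is not secured yet. Take the spring cotter with the orange grip out of the wooden rack and push its straight leg down through the pin's cross hole, bow beside the pin, until the grip sits fully home on the pin and the bow has snapped round under it; then let go. Leave the blue and green cotters and the loose glassware where they are.

Things in the scene. Friction and masses are not known exactly. Their poses are not given: they have to be found in the camera images.
- cotter: Right cotter, loose, about 100 g: orange grip block 28 x 20 x 40 mm (x, y, z), below it a straight steel leg 6 mm thick, 66 mm long, round tip, and a sprung bow beside the leg on +y. Origin: on the leg's axis at the grip's underside (grip z 0 to +40 mm, leg 0 to -66); z up along the leg. Starts upright in one of the rack's slots, grip resting on top. Grasp the block from above, best across y.
- leg_tip (a point): Tip of the orange cotter's straight leg, 66 mm below the cotter's origin.
- bow (a joint): Spring hinge of the orange cotter's bow, rad: 0 relaxed, positive when sprung outward. The bow is 5 mm wire in the cotter's y-z plane, centre at y +23 mm (z -12), pinched to +12 (z -32), flared to +24 (z -50). Riding over the pin it opens to about 0.1 to 0.25, then falls back to about 0 once snapped. 1.2 N m/rad; pushing home takes about 5 to 15 N.
- pin_hole (a point): Centre of the cross hole, on the axis of the fixed level pin (32 mm diameter), 90 mm above the table. x along the pin towards the column, z up. Vertical slot 20 mm along x, 10 mm across, mouth flared to about 18 mm. Free end at x -26, sleeve from x +45 mm. Home: cotter's origin 16 mm above this point, leg down, cotter's x axis along the pin, either way round (bow on either side).
- stand: Fixed ring stand; origin on the table straight under the cross hole, axes as pin_hole. Grey base 12 mm thick, x -30 to +160, y -47 to +217 mm. Sleeve 115 mm high; column 36 mm square at x +70, 148 mm high. Ring with a glass beaker fixed on it at x +120, y +130, top 220 mm above the table.
- rack: Fixed wooden rack 196 x 76 x 85 mm, origin under its centre, z up, three slots in its top at x = -60, 0, +60 mm, a cotter in each, their axes parallel to the rack's. Lift a cotter 70 mm or more to clear its slot.
- blue_cotter: Bystander: a like cotter with a blue grip of the same size and a 12 mm thick leg, loose in the rack. Origin and axes as for the orange one. Leave it in its slot.
- green_cotter: Bystander: a like cotter with a green grip of the same size and a thin, short leg, loose in the rack. Origin and axes as for the orange one. Leave it in its slot.
- flask: Bystander: loose green glass conical flask, 80 mm wide at the foot, 124 mm high; origin under its centre. Leave it standing.
- beaker: Bystander: loose clear glass beaker, 66 mm wide, 85 mm high; origin under its centre. Leave it standing.

How it is judged:
By the outcome, as a careful person would: the job done as asked, in the order asked, and still so for the second after the job is handed in, with the robot touching nothing.
It also fails if it takes over 45 s, if anything falls off the work surface, if the arm or the gripper's body presses on something with over 40 N, if the wrist force passes 120 N, or if a joint passes its speed limit or range.

## Working session

There is one attempt and no reset: what is moved stays moved. The work goes in short steps, Python scripts to look and compute and a shell command to move; the robot and the scene stay as the last step left them, time stands still between calls to the robot, and variables do not carry over. Pictures are saved under pics/ and viewed, and the job is handed in when it is done.

```bash
mkdir -p pics; ls; python3 - <<'E'
from bench import env
import cv2,numpy as np
print(env.read_state(), env.tip_reach)
for c in ("scene","top"):
    d=env.read_camera(c); cv2.imwrite(f"pics/{c}0.png",d["img"][:,:,::-1])
    np.savez(f"/tmp/{c}0.npz",**d)
    print(c,d["mtx"].tolist(),np.round(d["camera_from_world"],4).tolist())
    for l in ("cotter","leg_tip","pin_hole","stand","rack","blue_cotter","green_cotter","flask","beaker"):
        try: r=[(np.round(x["rect"]).tolist(),round(x["p"],2)) for x in env.recognise(c,l)[:2]]
        except Exception as e: r=str(e)[:50]
        try: t=[(np.round(x["centre"],1).tolist(),round(x["p"],2)) for x in env.tip_of(c,l)[:2]]
        except Exception as e: t=str(e)[:50]
        print(l,r,t)
print(env.read_state()["time_s"])
E
```

```text
pics
{'time_s': 0.0, 'joints': array([-1.34452549e+00,  3.07556995e-01,  1.50767749e+00, -1.45637256e-05,
        1.32837331e+00, -7.35001389e-02]), 'qvel': array([-0.00067567,  0.00085351, -0.00100308, -0.00021299,  0.00043024,
        0.00086438]), 'tau': array([-1.91896186e-03, -4.57561648e+01, -2.51915574e+01, -4.00667011e-05,
        1.34626523e-02,  2.96236337e-06]), 'ee_pos': array([ 0.16962298, -0.54872738,  0.2493886 ]), 'tcp_rot': array([ 9.88787420e-01,  1.49326563e-01, -8.39354896e-05, -1.00409483e-03]), 'ft_force': array([ 0.37429785, -0.02003272, -0.24688462]), 'torque': array([-0.0219624 ,  0.04799354, -0.00154476]), 'width': 1.0006010889255148} 0.019
scene [[449.84376361537903, 0.0, 274.0008763043026], [0.0, 449.84376361537903, 207.86822148866716], [0.0, 0.0, 1.0]] [[0.281, 0.9597, -0.0039, -0.2313], [-0.5996, 0.1787, 0.7801, 0.2806], [0.7494, -0.2168, 0.6257, -1.2882], [0.0, 0.0, 0.0, 1.0]]
cotter [([311.0, 150.0, 326.0, 190.0], 0.61)] [([315.5, 166.8], 0.96), ([313.4, 201.2], 0.55)]
leg_tip [([312.0, 146.0, 326.0, 196.0], 0.66)] [([316.1, 194.6], 0.93)]
pin_hole [([
[... 949 characters left out ...]
 237.0, 243.0, 253.0], 0.69), ([199.0, 239.0, 217.0, 257.0], 0.66)] [([210.7, 251.4], 0.46)]
pin_hole [([341.0, 144.0, 478.0, 277.0], 0.88)] [([367.7, 237.6], 0.65), ([208.9, 247.8], 0.41)]
stand [([341.0, 147.0, 480.0, 276.0], 0.91)] [([358.8, 244.0], 0.93)]
rack [([158.0, 224.0, 258.0, 277.0], 0.93), ([338.0, 147.0, 476.0, 278.0], 0.71)] [([209.4, 252.6], 0.89)]
blue_cotter [([230.0, 236.0, 243.0, 251.0], 0.57)] [([235.6, 243.2], 0.62)]
green_cotter [([174.0, 244.0, 186.0, 263.0], 0.7)] [([183.5, 251.5], 0.57)]
flask [([231.0, 135.0, 263.0, 178.0], 0.78), ([156.0, 121.0, 190.0, 161.0], 0.44)] [([243.6, 158.4], 0.93)]
beaker [([157.0, 124.0, 192.0, 160.0], 0.57)] [([177.0, 146.8], 0.9)]
1.9
```

```bash
python3 - <<'E'
import cv2
a=cv2.imread("pics/scene0.png");b=cv2.imread("pics/top0.png")
cv2.imwrite("pics/s0z.png",cv2.resize(a[130:360,0:460],None,fx=1.7,fy=1.7,interpolation=cv2.INTER_CUBIC))
cv2.imwrite("pics/t0z.png",cv2.resize(b[110:290,140:500],None,fx=2.2,fy=2.2,interpolation=cv2.INTER_CUBIC))
E
```

```text
(no output)
```

View pics/s0z.png

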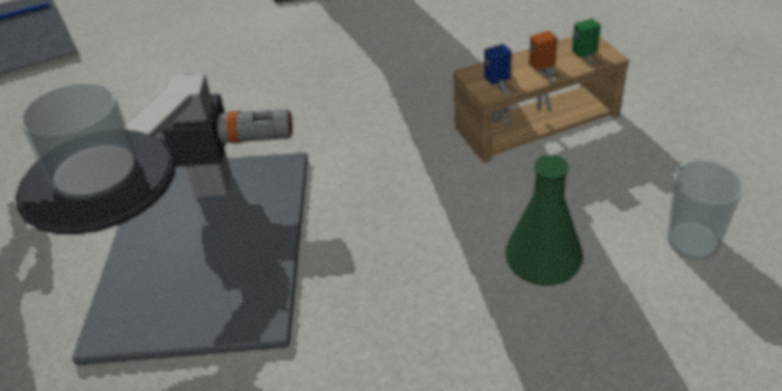

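View pics/t0z.png

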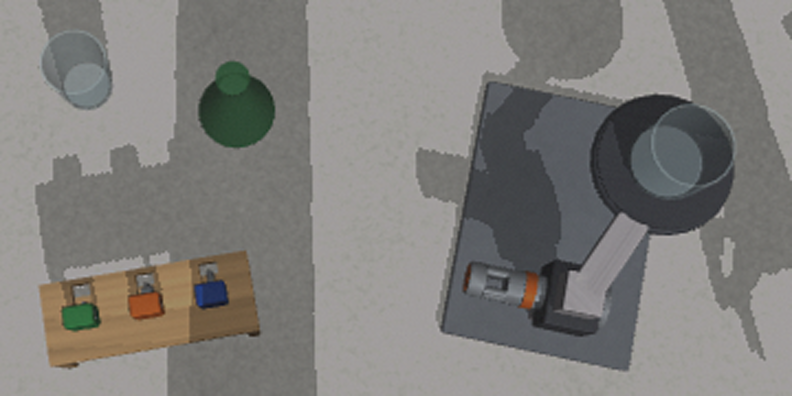

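```bash
cat > h.py <<'E'
import numpy as np,cv2
def world(d):
    K=d["mtx"];T=d["camera_from_world"];z=d["range_z"]
    v,u=np.mgrid[:z.shape[0],:z.shape[1]]
    P=np.stack([(u-K[0,2])/K[0,0]*z,-(v-K[1,2])/K[1,1]*z,-z],-1)
    return (P-T[:3,3])@T[:3,:3]   # R^T (p-t)
def rect(p):
    (c,s,a)=cv2.minAreaRect(p.astype(np.float32)*1000); return np.round(c,1),np.round(s,1),round(a,1)
E
python3 - <<'E'
from h import *
for c in ("top","scene"):
    d=np.load(f"/tmp/{c}0.npz"); W=world(d); ok=d["range_z"]>0
    hsv=cv2.cvtColor(d["img"],cv2.COLOR_RGB2HSV); H,S,V=[hsv[...,i].astype(int) for i in range(3)]
    org=(H<16)&(S>140)&(V>70)&ok
    n,L,st,_=cv2.connectedComponentsWithStats(org.astype(np.uint8))
    for i in range(1,n):
        if st[i,4]<15: continue
        p=W[L==i]; print(c,st[i].tolist(),"med",np.round(np.median(p,0),4),"min",np.round(p.min(0),4),"max",np.round(p.max(0),4))
        t=p[p[:,2]>np.percentile(p[:,2],95)-.006]; print("  top",len(t),np.round(t.mean(0),4),rect(t[:,:2]))
    # rack top
    m=ok&(abs(W[...,2]-.085)<.006); m[:, 300:]=0 if c=="top" else m[:,300:]
    if c=="top":
        p=W[m]; print("rack",len(p),rect(p[:,:2]))
        for nm,h0,h1 in(("green",50,85),("blue",105,125)):
            q=(H>h0)&(H<h1)&(S>120)&ok&(W[...,2]>.11)
            n,L,st,_=cv2.connectedComponentsWithStats(q.astype(np.uint8))
            for i in range(1,n):
                if st[i,4]>30:
                    t=W[L==i]; t=t[t[:,2]>.118]; print(nm,st[i],t.mean(0).round(4))
        # base plate
        p=W[ok&(abs(W[...,2]-.012)<.004)&(np.arange(560)[None]>330)&(V<130)]
        n_=len(p); print("base",n_,rect(p[:,:2]))
        b=ok&(W[...,2]>.085)&(W[...,2]<.115); b[:225]=0;b[265:]=0;b[:,:345]=0;b[:,388:]=0
        p=W[b]; print("pin",len(p),rect(p[:,:2]),p[:,2].max())
        for r in range(0,0):pass
        np.set_printoptions(linewidth=220)
        print((W[228:256:2,346:392:2,2]*1000).astype(int))
E
```

```text
top [0, 99, 35, 136, 2393] med [0.7179 0.6031 0.0912] min [0.5228 0.5639 0.0847] max [0.8118 0.6362 0.0978]
  top 2235 [0.7064 0.6022 0.0916] (array([666.8, 611.9]), array([ 70.1, 285.1]), 84.0)
top [10, 118, 38, 117, 1392] med [0.6798 0.5994 0.0143] min [0.5312 0.5658 0.0071] max [0.7963 0.63   0.0778]
  top 1237 [0.6786 0.5986 0.0148] (array([663.8, 601.4]), array([ 36.4, 263.8]), 81.5)
top [376, 234, 8, 16, 73] med [ 0.5213 -0.1655  0.1052] min [ 0.5079 -0.1711  0.0912] max [ 0.5385 -0.1589  0.1105]
  top 51 [ 0.5243 -0.166   0.1062] (array([ 524.6, -165.7]), array([ 9.2, 23.3]), 83.1)
top [198, 243, 17, 13, 163] med [0.4988 0.1837 0.1245] min [0.4893 0.1704 0.0843] max [0.5107 0.1994 0.1302]
  top 128 [0.5006 0.185  0.1251] (array([500.4, 184.8]), array([19.4, 27. ]), 8.9)
rack 4539 (array([618.4, 362.4]), array([587. , 322.5]), 83.0)
green [169 248  14  12 128] [0.4889 0.2431 0.1248]
blue [229 238  14  11 124] [0.512  0.1259 0.1249]
base 8650 (array([ 554.7, -344.5]), array([535.6, 781.1]), 89.9)
pin 579 (array([ 520.1, -145.8]), array([77.5, 51.6]), 84.4) 0.11469388921804602
[[
[... 2928 characters left out ...]
 max [0.5712 0.667  0.0181]
  top 19 [0.558  0.6541 0.0167] (array([558.7, 653.7]), array([ 5.4, 38.2]), 38.4)
scene [533, 183, 5, 8, 22] med [0.604  0.6483 0.0169] min [0.594  0.6344 0.0151] max [0.6156 0.6596 0.0186]
  top 22 [0.6046 0.6474 0.0169] (array([605.1, 647. ]), array([ 7.3, 30. ]), 40.6)
scene [546, 194, 14, 20, 70] med [0.6616 0.6417 0.0165] min [0.6338 0.626  0.0142] max [0.6932 0.6549 0.0181]
  top 70 [0.6623 0.6418 0.0164] (array([663.7, 640.4]), array([20.1, 64.2]), 75.5)
scene [134, 196, 6, 17, 81] med [ 0.5394 -0.1672  0.1003] min [ 0.5258 -0.1725  0.0857] max [ 0.5452 -0.1618  0.1096]
  top 35 [ 0.5333 -0.1659  0.1064] (array([ 533.3, -165.9]), array([ 7.2, 15.1]), 84.0)
```

```bash
python3 - <<'E'
from h import *
from scipy.optimize import least_squares
d=np.load("/tmp/top0.npz"); W=world(d); ok=d["range_z"]>0
d2=np.load("/tmp/scene0.npz"); W2=world(d2)
# pin: candidates near line
def pts(W):
    p=W.reshape(-1,3); m=(p[:,2]>.088)&(p[:,2]<.112)&(abs(p[:,0]-.52)<.05)&(p[:,1]<-.105)&(p[:,1]>-.18); return p[m]
for nm,ps in (("top",pts(W)),("scene",pts(W2))):
    def res(q,full=False):
        a,c,z0=q # axis passes (c,-.145), direction angle a
        u=np.array([np.cos(a),np.sin(a)]);n=np.array([-u[1],u[0]])
        r=ps[:,:2]-[c,-.145]; l=r@n
        return np.hypot(l,ps[:,2]-z0)-.016
    f=least_squares(res,[np.radians(-100),.52,.09],loss="soft_l1",f_scale=.002); a,c,z0=f.x
    u=np.array([np.cos(a),np.sin(a)]);n=np.array([-u[1],u[0]])
    t=(ps[:,:2]-[c,-.145])@u; 
    good=abs(f.fun)
    print(nm,len(ps),np.degrees(a),c,z0,"end t",np.round(np.percentile(t,[0,.5,2,99]),4))
    Wx=W if nm=="top" else W2
    P=Wx.reshape(-1,3); r=P[:,:2]-[c,-.145]; 
    # slot pixels : expected silhouettes
    end=np.percentile(t,1); ctr=np.array([c,-.145])+u*(end+.026)
    print("hole from end",ctr.round(4))
    if nm=="top":
        # project slot outline & mask: dark low pixels inside the image of the pin
        K=d["mtx"];T=d["camera_from_world"]
        def proj(X): q=T[:3,:3]@X+T[:3,3]; return K[0,0]*q[0]/-q[2]+K[0,2], -K[1,1]*q[1]/-q[2]+K[1,2]
        z=W[...,2]; m=(z<.092).astype(np.uint8); m[:230]=0
        sub=np.zeros_like(m)
        for v in range(234,248):
            for uu in range(356,374):
                sub[v,uu]=z[v,uu]<.090
        n_,L,st,cc=cv2.connectedComponentsWithStats(sub,connectivity=4); print(st[1:],cc[1:])
        for tt in np.arange(-.005,.008,.001):
            pass
        # slot top plane intersection at z~.104
        i=1+np.argmax(st[1:,4]); uv=np.argwhere(L==i)[:,::-1]
        R=T[:3,:3];o=-R.T@T[:3,3]
        for zz in (.104,):
            dirs=np.stack([(uv[:,0]-K[0,2])/K[0,0],-(uv[:,1]-K[1,2])/K[1,1],-np.ones(len(uv))],1)@R
            X=o+dirs*((zz-o[2])/dirs[:,2])[:,None]
            tt=(X[:,:2]-[c,-.145])@u; ll=(X[:,:2]-[c,-.145])@n
            print("slot t",tt.min(),tt.max(),"l",ll.min(),ll.max(), "ctr",np.array([c,-.145])+u*(tt.min()+tt.max())/2)
# rack yaw
m=ok&(abs(W[...,2]-.085)<.005)&(W[...,0]<.58)&(W[...,0]>.42)&(W[...,1]>.06)&(W[...,1]<.32)
p=W[m]; print("rack",rect(p[:,:2]))
m=(abs(W2[...,2]-.085)<.005)&(W2[...,0]<.58)&(W2[...,0]>.42)&(W2[...,1]>.06)&(W2[...,1]<.32)
print("rack2",rect(W2[m][:,:2]))
m=ok&(abs(W[...,2]-.012)<.004)&(W[...,0]<.8)&(W[...,0]>.35)&(W[...,1]<-.05)&(W[...,1]>-.4)&(d["img"].max(2)<115)
print("base",rect(W[m][:,:2]))
b=d["img"][222:262,340:395,::-1].copy(); cv2.imwrite("pics/pinz.png",cv2.resize(b,None,fx=12,fy=12,interpolation=cv2.INTER_NEAREST))
E
```

```text
top 566 -102.97675609815258 0.5279577389432472 0.0899289049546422 end t [-0.0373 -0.0365 -0.0359  0.038 ]
hole from end [ 0.5303 -0.135 ]
[[361 235   9   6  42]
 [356 245  13   3  24]] [[364.71428571 237.61904762]
 [360.70833333 246.41666667]]
slot t -0.019851826520903323 -0.0028206313744135276 l -0.005722445106736935 0.004194421239148472 ctr [ 0.53050335 -0.13395328]
scene 694 -100.6739391719591 0.5302255847304702 0.09049892355384069 end t [-0.0383 -0.0381 -0.0379  0.0338]
hole from end [ 0.5325 -0.1332]
rack (array([500.9, 185.6]), array([ 76.3, 195.9]), 10.9)
rack2 (array([502.6, 187.6]), array([ 82.5, 198.8]), 11.3)
base (array([ 601.4, -214.6]), array([189.9, 265.4]), 79.3)
```

View pics/pinz.png

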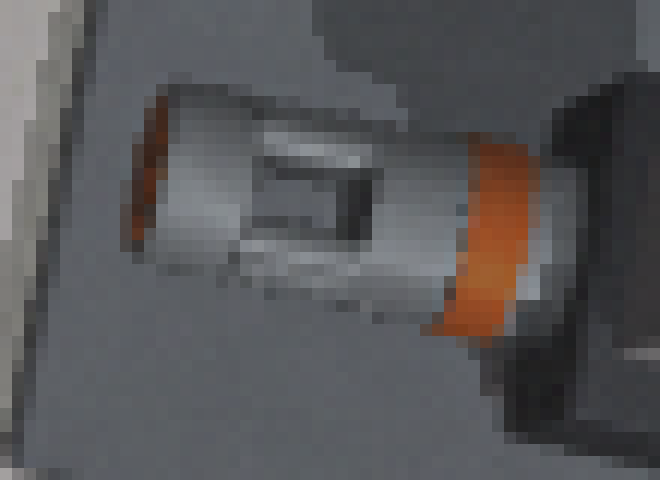

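```bash
cat > plan.py <<'E'
import numpy as np,json
from scipy.spatial.transform import Rotation as R
def plan(wps,dec=3,start=None):
    """wps: list of (x,y,z,theta_deg of tool x,nrows), tool pointing down. Starts from measured pose unless given."""
    from bench import env
    if start is None:
        s=env.read_state();p=s["ee_pos"].copy();q=R.from_quat(s["tcp_rot"])
    else: p,q=start
    rows=[]
    for x,y,z,th,n in wps:
        p0=p.copy();t=np.array([x,y,z])
        for i in range(1,n+1):
            off=q.inv().apply(p0+(t-p0)*i/n-p)/.2
            c,s=np.cos(np.radians(th)),np.sin(np.radians(th))
            qt=R.from_matrix(np.array([[c,s,0],[s,-c,0],[0,0,-1.]]))
            rv=(q.inv()*qt).as_rotvec()/(n-i+1)/np.pi
            off=np.round(off,dec);rv=np.round(rv,4)
            if np.linalg.norm(off)>.25 or np.linalg.norm(rv)>.0477: print("!! too fast",off,rv)
            p=p+q.apply(off*.2); q=q*R.from_rotvec(rv*np.pi)
            rows.append({"offset":off.tolist(),"delta_rot":rv.tolist()})
    for i in range(0,len(rows),8): print(json.dumps(rows[i:i+8]).replace("-0.0,","0,").replace("-0.0]","0]"))
    print("end",p.round(4),np.degrees(np.arctan2(*q.as_matrix()[[1,0],0])).round(2))
    return p,q
E
python3 - <<'E'
from plan import *
plan([(.40,-.30,.25,45,8),(.48,0,.25,75,8),(.5008,.185,.22,100.9,5)])
E
```

```text
[{"offset": [0.183, -0.106, 0.0], "delta_rot": [0, 0.0, -0.0193]}, {"offset": [0.19, -0.095, 0.0], "delta_rot": [0, 0.0, -0.0193]}, {"offset": [0.195, -0.084, 0.001], "delta_rot": [0, 0.0, -0.0193]}, {"offset": [0.2, -0.071, 0], "delta_rot": [0, 0.0, -0.0193]}, {"offset": [0.204, -0.06, 0], "delta_rot": [0, 0.0, -0.0193]}, {"offset": [0.206, -0.046, 0.0], "delta_rot": [0, 0.0, -0.0193]}, {"offset": [0.21, -0.034, 0.0], "delta_rot": [0, 0.0, -0.0194]}, {"offset": [0.211, -0.022, 0.001], "delta_rot": [0, 0.0, -0.0193]}]
[{"offset": [0.168, -0.097, 0], "delta_rot": [0, 0.0, -0.0208]}, {"offset": [0.174, -0.086, 0], "delta_rot": [0, 0.0, -0.0208]}, {"offset": [0.179, -0.075, 0], "delta_rot": [0, 0.0, -0.0209]}, {"offset": [0.184, -0.062, 0], "delta_rot": [0, 0.0, -0.0208]}, {"offset": [0.187, -0.051, 0], "delta_rot": [0, 0.0, -0.0209]}, {"offset": [0.19, -0.038, 0], "delta_rot": [0, 0.0, -0.0208]}, {"offset": [0.193, -0.026, 0], "delta_rot": [0, 0.0, -0.0209]}, {"offset": [0.193, -0.012, 0], "delta_rot": [0, 0.0, -0.0208]}]
[{"offset": [0.184, -0.028, 0.03], "delta_rot": [0, 0.0, -0.0288]}, {"offset": [0.186, -0.011, 0.03], "delta_rot": [0, 0, -0.0288]}, {"offset": [0.186, 0.006, 0.03], "delta_rot": [0, 0, -0.0288]}, {"offset": [0.185, 0.022, 0.03], "delta_rot": [0, 0, -0.0288]}, {"offset": [0.182, 0.039, 0.03], "delta_rot": [0, 0, -0.0287]}]
end [0.5008 0.185  0.2199] 100.9
```

```bash
python3 -m crank '[{"offset":[0.183,-0.106,0],"delta_rot":[0,0,-0.0193]},{"offset":[0.19,-0.095,0],"delta_rot":[0,0,-0.0193]},{"offset":[0.195,-0.084,0],"delta_rot":[0,0,-0.0193]},{"offset":[0.2,-0.071,0],"delta_rot":[0,0,-0.0193]},{"offset":[0.204,-0.06,0],"delta_rot":[0,0,-0.0193]},{"offset":[0.206,-0.046,0],"delta_rot":[0,0,-0.0193]},{"offset":[0.21,-0.034,0],"delta_rot":[0,0,-0.0193]},{"offset":[0.211,-0.022,0],"delta_rot":[0,0,-0.0193]}]' 1 40
python3 -m crank '[{"offset":[0.168,-0.097,0],"delta_rot":[0,0,-0.0208]},{"offset":[0.174,-0.086,0],"delta_rot":[0,0,-0.0208]},{"offset":[0.179,-0.075,0],"delta_rot":[0,0,-0.0209]},{"offset":[0.184,-0.062,0],"delta_rot":[0,0,-0.0208]},{"offset":[0.187,-0.051,0],"delta_rot":[0,0,-0.0209]},{"offset":[0.19,-0.038,0],"delta_rot":[0,0,-0.0208]},{"offset":[0.193,-0.026,0],"delta_rot":[0,0,-0.0209]},{"offset":[0.193,-0.012,0],"delta_rot":[0,0,-0.0208]}]'
python3 -m crank '[{"offset":[0.184,-0.028,0.03],"delta_rot":[0,0,-0.0288]},{"offset":[0.186,-0.011,0.03],"delta_rot":[0,0,-0.0288]},{"offset":[0.186,0.006,0.03],"delta_rot":[0,0,-0.0288]},{"offset":[0.185,0.022,0.03],"delta_rot":[0,0,-0.0288]},{"offset":[0.182,0.039,0.03],"delta_rot":[0,0,-0.0287]},{"offset":[0,0,0],"delta_rot":[0,0,0]},{"offset":[0,0,0],"delta_rot":[0,0,0]}]'
python3 - <<'E'
from plan import *
plan([(.5008,.185,.112,100.9,4)])
E
```

```text
time_s: 2.7
ee_pos: [0.401, -0.2986, 0.2505]
tcp_rot: [0.924, 0.384, 0.0, 0.0]
ft_force: [-0.6, -0.6, -0.4]
width: 1.0
time_s: 3.5
ee_pos: [0.4805, 0.0015, 0.2506]
tcp_rot: [0.793, 0.61, 0.0, 0.0]
ft_force: [0.4, -0.1, 0.4]
width: 0.997
time_s: 4.2
ee_pos: [0.5007, 0.1855, 0.22]
tcp_rot: [0.636, 0.771, -0.0, -0.0]
ft_force: [-0.3, 0.0, 0.2]
width: 0.996
[{"offset": [-0.001, 0.0, 0.135], "delta_rot": [-0.0001, 0.0, 0.0001]}, {"offset": [0, 0.0, 0.135], "delta_rot": [-0.0001, 0.0001, 0.0001]}, {"offset": [-0.001, 0.0, 0.135], "delta_rot": [0, 0.0, 0.0001]}, {"offset": [0, 0.0, 0.135], "delta_rot": [-0.0001, 0.0001, 0.0]}]
end [0.5007 0.1851 0.112 ] 100.91
```

```bash
python3 -m crank '[{"offset":[-0.001,0,0.135],"delta_rot":[0,0,0]},{"offset":[0,0,0.135],"delta_rot":[0,0,0]},{"offset":[-0.001,0,0.135],"delta_rot":[0,0,0]},{"offset":[0,0,0.135],"delta_rot":[0,0,0]},{"offset":[0,0,0],"delta_rot":[0,0,0]}]'
python3 -m crank '[{"offset":[0,0,0],"delta_rot":[0,0,0]},{"offset":[0,0,0],"delta_rot":[0,0,0]},{"offset":[0,0,0],"delta_rot":[0,0,0]},{"offset":[0,0,0],"delta_rot":[0,0,0]},{"offset":[0,0,0],"delta_rot":[0,0,0]},{"offset":[0,0,0],"delta_rot":[0,0,0]},{"offset":[0,0,0],"delta_rot":[0,0,0]}]' -1 80
```

```text
time_s: 4.7
ee_pos: [0.4983, 0.1822, 0.1096]
tcp_rot: [0.638, 0.77, -0.003, -0.002]
ft_force: [-0.8, -1.2, 0.2]
width: 1.002
time_s: 5.4
ee_pos: [0.5018, 0.1848, 0.1136]
tcp_rot: [0.637, 0.771, 0.001, 0.001]
ft_force: [-0.5, -0.5, 6.4]
width: 0.223
```

```bash
python3 -m crank '[{"offset":[0,0,0],"delta_rot":[0,0,0]},{"offset":[0,0,0],"delta_rot":[0,0,0]}]'; python3 - <<'E'
from bench import env
import cv2
d=env.read_camera("scene"); cv2.imwrite("pics/g1.png",cv2.resize(d["img"][90:240,230:430,::-1],None,fx=4,fy=4,interpolation=cv2.INTER_CUBIC))
E
```

```text
time_s: 5.6
ee_pos: [0.5018, 0.1848, 0.1135]
tcp_rot: [0.637, 0.771, 0.001, 0.001]
ft_force: [-0.6, -0.8, 5.9]
width: 0.221
```

View pics/g1.png

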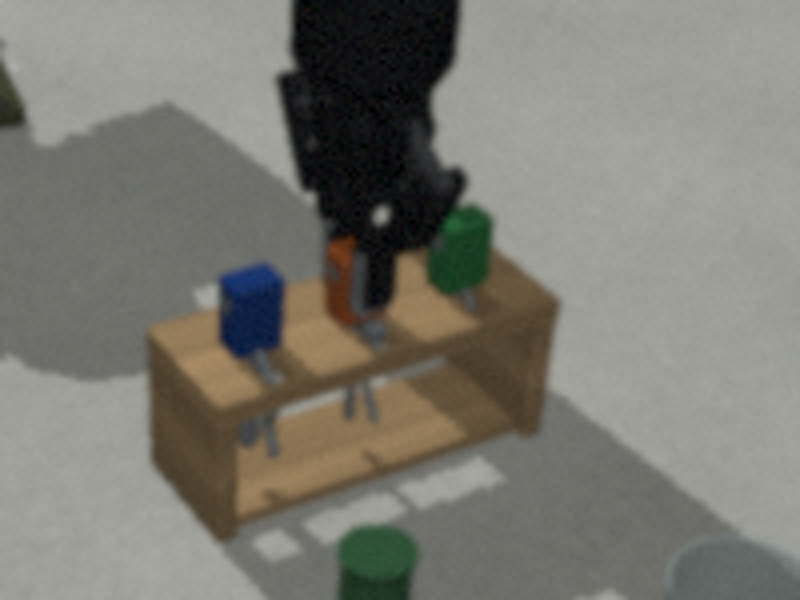

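```bash
python3 - <<'E'
from plan import *
plan([(.5018,.1848,.25,100.9,4),(.5303,-.1345,.25,79.3,8)])
E
```

```text
[{"offset": [0.0, 0.0, -0.171], "delta_rot": [0.0002, 0.0, 0]}, {"offset": [0.0, 0.001, -0.17], "delta_rot": [0.0002, 0.0, 0]}, {"offset": [0.0, 0, -0.171], "delta_rot": [0.0002, 0.0, 0]}, {"offset": [0.0, 0, -0.17], "delta_rot": [0.0001, 0.0, 0]}, {"offset": [-0.199, -0.02, 0], "delta_rot": [0.0, 0.0, 0.015]}, {"offset": [-0.2, -0.011, 0], "delta_rot": [0.0, 0.0, 0.015]}, {"offset": [-0.201, -0.001, 0], "delta_rot": [0.0, 0.0, 0.015]}, {"offset": [-0.2, 0.008, 0], "delta_rot": [0.0, 0.0, 0.015]}]
[{"offset": [-0.199, 0.017, 0], "delta_rot": [0.0, 0.0, 0.015]}, {"offset": [-0.199, 0.027, 0], "delta_rot": [0.0, 0.0, 0.015]}, {"offset": [-0.197, 0.036, 0], "delta_rot": [0.0, 0, 0.015]}, {"offset": [-0.195, 0.046, 0], "delta_rot": [0.0, 0, 0.015]}]
end [ 0.5304 -0.1345  0.25  ] 79.29
```

```bash
python3 -m crank '[{"offset":[0,0,-0.08],"delta_rot":[0,0,0]},{"offset":[0,0,-0.1],"delta_rot":[0,0,0]},{"offset":[0,0,-0.12],"delta_rot":[0,0,0]},{"offset":[0,0,-0.12],"delta_rot":[0,0,0]},{"offset":[0,0,-0.13],"delta_rot":[0,0,0]},{"offset":[0,0,-0.13],"delta_rot":[0,0,0]},{"offset":[0,0,0],"delta_rot":[0,0,0]}]'; python3 - <<'E'
from bench import env
import cv2
d=env.read_camera("scene"); cv2.imwrite("pics/g2.png",cv2.resize(d["img"][60:210,230:430,::-1],None,fx=4,fy=4,interpolation=cv2.INTER_CUBIC))
E
```

```text
time_s: 6.35
ee_pos: [0.5032, 0.1853, 0.2521]
tcp_rot: [0.637, 0.771, 0.003, 0.002]
ft_force: [0.5, 0.0, -1.0]
width: 0.225
```

View pics/g2.png

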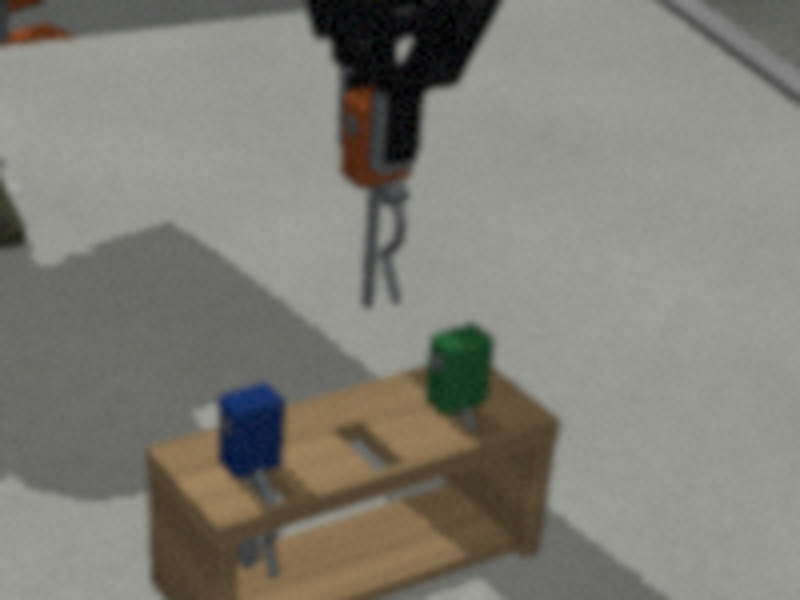

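```bash
python3 - <<'E'
from plan import *
plan([(.5303,-.1345,.25,79.3,8)])
E
```

```text
[{"offset": [-0.199, -0.02, 0], "delta_rot": [0.0002, 0, 0.015]}, {"offset": [-0.201, -0.011, 0], "delta_rot": [0.0002, -0.0001, 0.015]}, {"offset": [-0.2, -0.002, 0], "delta_rot": [0.0002, 0, 0.015]}, {"offset": [-0.2, 0.008, 0], "delta_rot": [0.0001, -0.0001, 0.015]}, {"offset": [-0.2, 0.017, 0], "delta_rot": [0.0002, 0, 0.015]}, {"offset": [-0.199, 0.027, 0], "delta_rot": [0.0001, -0.0001, 0.015]}, {"offset": [-0.197, 0.036, 0], "delta_rot": [0.0002, 0, 0.015]}, {"offset": [-0.195, 0.045, 0], "delta_rot": [0.0001, -0.0001, 0.0149]}]
end [ 0.5302 -0.1345  0.2499] 79.31
```

```bash
python3 -m crank '[{"offset":[-0.199,-0.02,0],"delta_rot":[0,0,0.015]},{"offset":[-0.201,-0.011,0],"delta_rot":[0,0,0.015]},{"offset":[-0.2,-0.002,0],"delta_rot":[0,0,0.015]},{"offset":[-0.2,0.008,0],"delta_rot":[0,0,0.015]},{"offset":[-0.2,0.017,0],"delta_rot":[0,0,0.015]},{"offset":[-0.199,0.027,0],"delta_rot":[0,0,0.015]},{"offset":[-0.197,0.036,0],"delta_rot":[0,0,0.015]},{"offset":[-0.195,0.045,0],"delta_rot":[0,0,0.015]}]'
python3 -m crank '[{"offset":[0,0,0],"delta_rot":[0,0,0]},{"offset":[0,0,0],"delta_rot":[0,0,0]}]'; cat > look.py <<'E'
import sys
from bench import env
from h import *
n=sys.argv[1]
a=env.read_camera("scene");b=env.read_camera("top")
np.savez(f"/tmp/s{n}.npz",**a);np.savez(f"/tmp/t{n}.npz",**b)
A=cv2.resize(a["img"][90:240,90:190,::-1],None,fx=4,fy=4,interpolation=cv2.INTER_CUBIC)
B=cv2.resize(b["img"][170:320,320:420,::-1],None,fx=4,fy=4,interpolation=cv2.INTER_CUBIC)
cv2.imwrite(f"pics/l{n}.png",np.hstack([A,B]))
for c,l in (("scene","leg_tip"),("scene","pin_hole"),("scene","cotter")):
    print(c,l,[(np.round(x["centre"],1).tolist(),round(x["p"],2)) for x in env.tip_of(c,l)[:2]])
s=env.read_state();print(s["time_s"],s["ee_pos"],s["tcp_rot"],s["ft_force"])
def proj(d,X): q=d["camera_from_world"][:3,:3]@X+d["camera_from_world"][:3,3];K=d["mtx"]; return np.round([K[0,0]*q[0]/-q[2]+K[0,2], -K[1,1]*q[1]/-q[2]+K[1,2]],1)
from scipy.spatial.transform import Rotation as R
q=R.from_quat(s["tcp_rot"])
print("pred tip",proj(a,s["ee_pos"]+q.apply([0,0,.0285+.066])),"orig",proj(a,s["ee_pos"]+q.apply([0,0,.0285])),"hole",proj(a,np.array([.5303,-.1345,.09])),"holetop",proj(a,np.array([.5303,-.1345,.106])))
E
python3 look.py 3
```

```text
time_s: 7.2
ee_pos: [0.528, -0.1362, 0.2465]
tcp_rot: [0.771, 0.637, -0.001, -0.001]
ft_force: [0.3, -0.2, -0.6]
width: 0.219
time_s: 7.4
ee_pos: [0.5281, -0.1354, 0.2465]
tcp_rot: [0.771, 0.637, -0.001, -0.002]
ft_force: [0.5, 0.5, -0.1]
width: 0.219
scene leg_tip [([148.4, 171.6], 0.76)]
scene pin_hole [([158.2, 203.3], 0.97)]
scene cotter [([140.0, 141.3], 0.72), ([157.9, 203.1], 0.61)]
7.65 [ 0.5287967  -0.1335563   0.24799013] [ 7.69478763e-01  6.38672236e-01 -1.24491971e-04 -4.39466484e-04] [ 0.45529946 -0.44660589 -0.83863614]
pred tip [149.9 173. ] orig [142.7 139.1] hole [155.7 203. ] holetop [154.2 195.8]
```

View pics/l3.png

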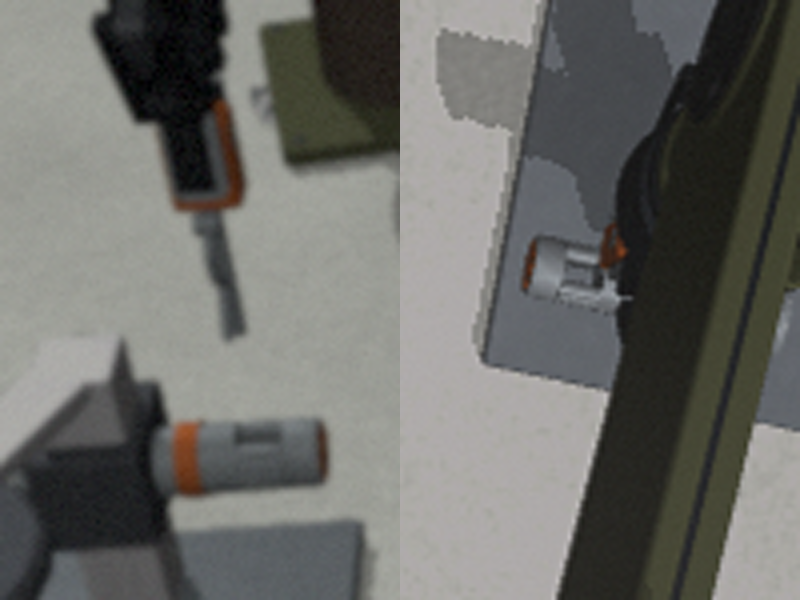

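```bash
cat > avg.py <<'E'
from bench import env
import numpy as np
from scipy.spatial.transform import Rotation as R
P=[];Q=[];F=[]
for i in range(8):
    env.read_camera("scene"); s=env.read_state();P.append(s["ee_pos"]);Q.append(s["tcp_rot"]);F.append(s["ft_force"])
m=R.from_quat(Q).mean().as_matrix()
print(s["time_s"],"mean",np.mean(P,0).round(4),"sd",np.std(P,0).round(4),"toolx deg",np.degrees(np.arctan2(m[1,0],m[0,0])).round(2),"toolz",m[:,2].round(4),"F",np.mean(F,0).round(1),"w",s["width"])
E
python3 avg.py
```

```text
8.05 mean [ 0.5291 -0.1342  0.2484] sd [0.0001 0.0004 0.0001] toolx deg 79.34 toolz [ 1.e-04  0.e+00 -1.e+00] F [ 0.2  0.1 -0.7] w 0.22162527446349337
```

```bash
python3 -m crank '[{"offset":[0.001,0.005,0.06],"delta_rot":[0,0,0]},{"offset":[0.001,0.004,0.07],"delta_rot":[0,0,0]},{"offset":[0,0,0.07],"delta_rot":[0,0,0]},{"offset":[0,0,0],"delta_rot":[0,0,0]},{"offset":[0,0,0],"delta_rot":[0,0,0]},{"offset":[0,0,0],"delta_rot":[0,0,0]},{"offset":[0,0,0],"delta_rot":[0,0,0]}]'; python3 look.py 4; python3 - <<'E'
import numpy as np,cv2
for n,c in (("s","scene"),("t","top")):
    d=np.load(f"/tmp/{n}4.npz")["img"]
    v=d[155:225,110:190] if n=="s" else d[215:275,335:415]
    cv2.imwrite(f"pics/z4{n}.png",cv2.resize(v[:,:,::-1],None,fx=8,fy=8,interpolation=cv2.INTER_CUBIC))
E
```

```text
time_s: 8.75
ee_pos: [0.5315, -0.1351, 0.209]
tcp_rot: [0.77, 0.638, 0.0, 0.001]
ft_force: [-0.1, -0.2, -0.5]
width: 0.224
scene leg_tip [([153.9, 192.1], 0.59), ([408.8, 267.4], 0.59)]
scene pin_hole [([159.3, 204.9], 0.56), ([343.8, 161.7], 0.56)]
scene cotter [([146.2, 161.4], 0.64)]
9.0 [ 0.53108538 -0.13491924  0.2086553 ] [7.70091808e-01 6.37932989e-01 1.71372746e-04 2.83841755e-04] [ 1.09545808 -0.84685461 -0.61078048]
pred tip [153.2 192.5] orig [146.4 160.6] hole [155.7 203. ] holetop [154.2 195.8]
```

View pics/z4s.png

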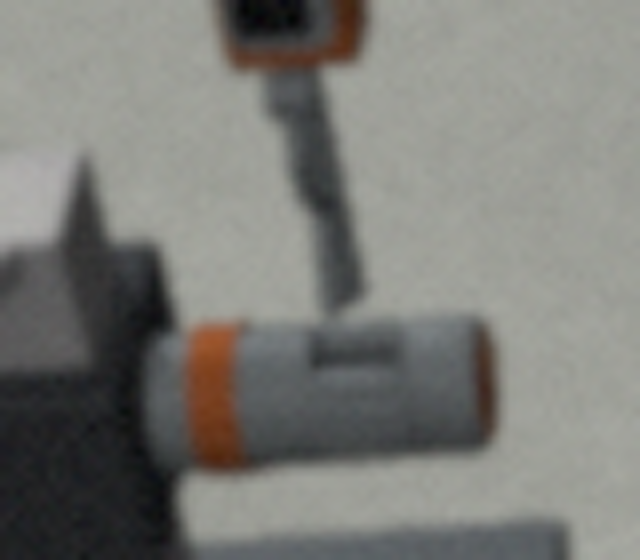

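View pics/z4t.png

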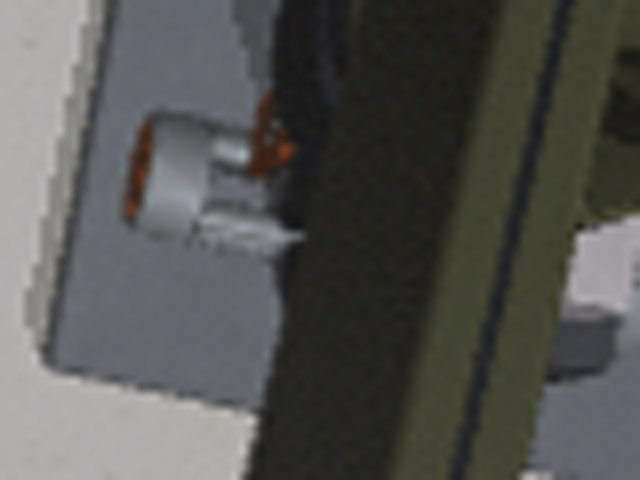

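```bash
python3 - <<'E'
import numpy as np
d=np.load("/tmp/s4.npz");T=d["camera_from_world"];K=d["mtx"]
def proj(X): q=T[:3,:3]@X+T[:3,3]; return np.array([K[0,0]*q[0]/-q[2]+K[0,2], -K[1,1]*q[1]/-q[2]+K[1,2]])
a=np.radians(-100.7);u=np.array([np.cos(a),np.sin(a),0]);n=np.array([-u[1],u[0],0])
o=np.array([.5305,-.1345,.09])
f=lambda p:((p-[110,155])*8).round(0)
for nm,X in {"far rim":o-.009*n+[0,0,.0132],"near rim":o+.009*n+[0,0,.0132],"near rim10":o+.005*n+[0,0,.0095],"free end top":o-.026*u+[0,0,.016],"free end ctr":o-.026*u,"far slot10":o-.005*n+[0,0,.0095],"freeendbot":o-.026*u-[0,0,.016],"slot+":o+.01*u+[0,0,.0132]+.009*n,"slot-":o-.01*u+[0,0,.0132]+.009*n,
 "base corner":np.append((o-.03*u+.217*n)[:2],.012),"tip now":np.array([.5311,-.1349,.2087-.0945])}.items(): print(nm,f(proj(X)))
E
```

```text
far rim [360. 313.]
near rim [351. 362.]
near rim10 [356. 364.]
free end top [473. 320.]
free end ctr [483. 377.]
far slot10 [361. 337.]
freeendbot [494. 432.]
slot+ [305. 365.]
slot- [397. 359.]
base corner [ 473. 1393.]
tip now [346. 299.]
```

```bash
python3 -m crank '[{"offset":[0,0,0.03],"delta_rot":[0,0,0]},{"offset":[0,0,0.03],"delta_rot":[0,0,0]},{"offset":[0,0,0.03],"delta_rot":[0,0,0]},{"offset":[0,0,0],"delta_rot":[0,0,0]},{"offset":[0,0,0],"delta_rot":[0,0,0]}]'; python3 avg.py
```

```text
time_s: 9.5
ee_pos: [0.5307, -0.1348, 0.1898]
tcp_rot: [0.77, 0.638, -0.0, -0.0]
ft_force: [-0.4, -0.6, -0.3]
width: 0.22
9.9 mean [ 0.5311 -0.1349  0.1904] sd [0.0001 0.     0.0001] toolx deg 79.28 toolz [ 3.e-04 -1.e-04 -1.e+00] F [ 0.2 -0.1 -0.7] w 0.21647781944182526
```

```bash
python3 -m crank '[{"offset":[0,0,0.03],"delta_rot":[0,0,0]},{"offset":[0,0,0.03],"delta_rot":[0,0,0]},{"offset":[0,0,0.03],"delta_rot":[0,0,0]},{"offset":[0,0,0.03],"delta_rot":[0,0,0]},{"offset":[0,0,0],"delta_rot":[0,0,0]},{"offset":[0,0,0],"delta_rot":[0,0,0]}]'; python3 avg.py; python3 look.py 5
```

```text
time_s: 10.5
ee_pos: [0.5311, -0.1349, 0.1661]
tcp_rot: [0.77, 0.638, -0.0, -0.0]
ft_force: [0.3, -0.7, -1.5]
width: 0.224
10.9 mean [ 0.531  -0.1349  0.1664] sd [0.     0.     0.0001] toolx deg 79.28 toolz [ 1.e-04 -0.e+00 -1.e+00] F [ 0.4 -0.3 -0.7] w 0.22193988909169407
scene leg_tip [([158.5, 210.1], 0.82)]
scene pin_hole [([157.4, 204.4], 0.92)]
scene cotter [([149.5, 179.6], 0.59)]
11.15 [ 0.53100299 -0.1348832   0.16641066] [7.70085520e-01 6.37940657e-01 4.89741783e-05 9.03608336e-05] [ 0.68393213 -0.49652359  0.1332521 ]
pred tip [157.2 211.1] orig [150.8 181.4] hole [155.7 203. ] holetop [154.2 195.8]
```

View pics/l5.png

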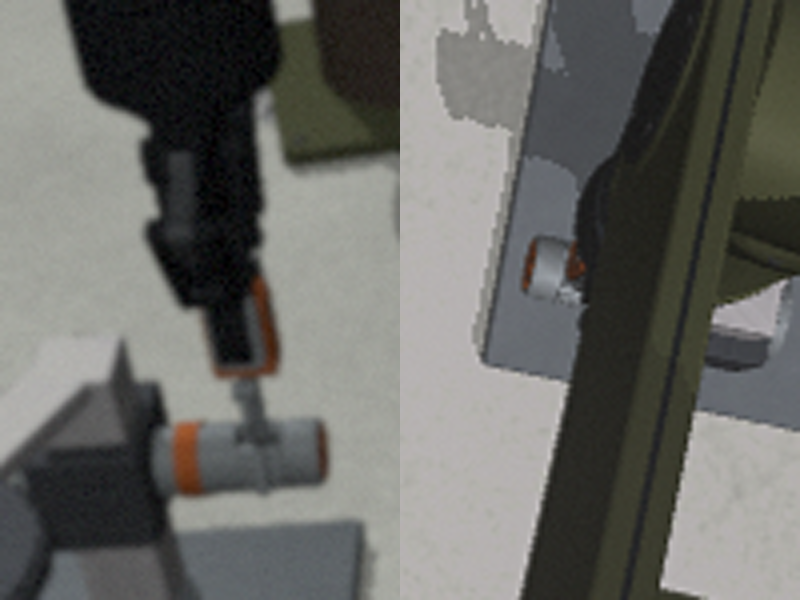

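```bash
python3 -m crank '[{"offset":[0,0,0.03],"delta_rot":[0,0,0]},{"offset":[0,0,0.03],"delta_rot":[0,0,0]},{"offset":[0,0,0.03],"delta_rot":[0,0,0]},{"offset":[0,0,0.03],"delta_rot":[0,0,0]},{"offset":[0,0,0],"delta_rot":[0,0,0]},{"offset":[0,0,0],"delta_rot":[0,0,0]}]' - 100; python3 avg.py
```

```text
time_s: 11.75
ee_pos: [0.5308, -0.1348, 0.1412]
tcp_rot: [0.77, 0.638, -0.0, -0.001]
ft_force: [4.4, -0.5, -6.2]
width: 0.218
12.15 mean [ 0.5309 -0.1348  0.1418] sd [0.     0.     0.0002] toolx deg 79.27 toolz [-5.e-04  3.e-04 -1.e+00] F [ 4.5 -0.8 -7.8] w 0.21514390999121674
```

```bash
python3 -m crank '[{"offset":[0,0,0.02],"delta_rot":[0,0,0]},{"offset":[0,0,0.015],"delta_rot":[0,0,0]},{"offset":[0,0,0],"delta_rot":[0,0,0]},{"offset":[0,0,0],"delta_rot":[0,0,0]}]'; python3 avg.py; python3 look.py 6
```

```text
time_s: 12.55
ee_pos: [0.5296, -0.1345, 0.135]
tcp_rot: [0.77, 0.638, -0.001, -0.001]
ft_force: [-1.0, -0.3, -2.5]
width: 0.217
12.95 mean [ 0.5304 -0.1347  0.1353] sd [0.0004 0.0001 0.0002] toolx deg 79.28 toolz [-1.e-03  3.e-04 -1.e+00] F [ 0.2  0.2 -1.3] w 0.2192533793127993
scene leg_tip [([161.6, 223.5], 0.79)]
scene pin_hole [([157.1, 202.3], 0.94), ([290.5, 178.7], 0.19)]
scene cotter [([153.9, 196.1], 0.83)]
13.2 [ 0.53093788 -0.13486258  0.13533764] [ 7.70072176e-01  6.37956773e-01 -2.07862229e-05 -1.33101477e-06] [-0.10642499 -0.70629005 -0.01040416]
pred tip [160. 224.] orig [153.9 195.7] hole [155.7 203. ] holetop [154.2 195.8]
```

View pics/l6.png

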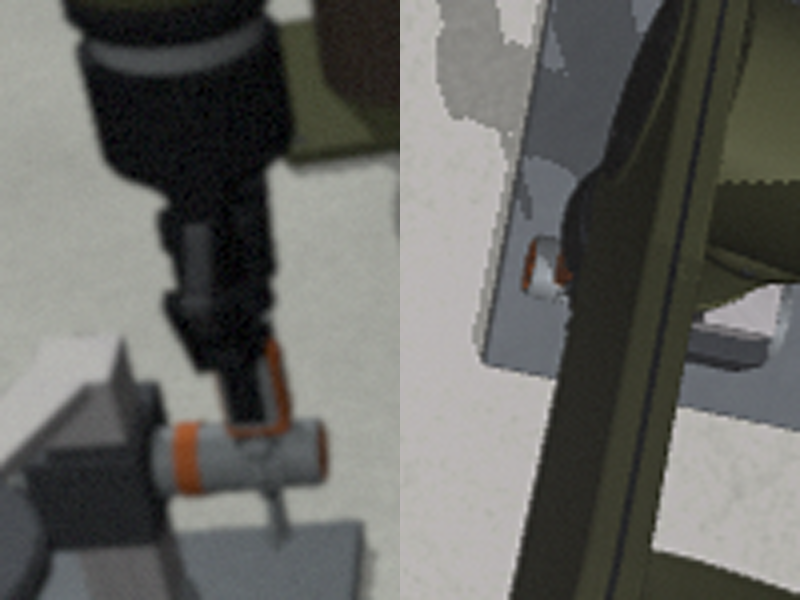

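Nearly home with no contact force yet. I'll press gently until the grip's underside meets the pin.

```bash
python3 -m crank '[{"offset":[0,0,0.005],"delta_rot":[0,0,0]},{"offset":[0,0,0.005],"delta_rot":[0,0,0]},{"offset":[0,0,0],"delta_rot":[0,0,0]},{"offset":[0,0,0],"delta_rot":[0,0,0]}]'; python3 avg.py
```

```text
time_s: 13.6
ee_pos: [0.5311, -0.1349, 0.1344]
tcp_rot: [0.77, 0.638, 0.0, 0.0]
ft_force: [-1.8, 0.5, 7.9]
width: 0.216
14.0 mean [ 0.5311 -0.1349  0.1344] sd [0. 0. 0.] toolx deg 79.28 toolz [ 9.e-04 -3.e-04 -1.e+00] F [-1.7  0.6  7.2] w 0.2202025565567748
```

```bash
python3 -m crank '[{"offset":[0,0,0.006],"delta_rot":[0,0,0]},{"offset":[0,0,0],"delta_rot":[0,0,0]},{"offset":[0,0,0],"delta_rot":[0,0,0]},{"offset":[0,0,0],"delta_rot":[0,0,0]}]'; python3 avg.py
```

```text
time_s: 14.4
ee_pos: [0.5312, -0.1349, 0.1343]
tcp_rot: [0.77, 0.638, 0.0, 0.001]
ft_force: [-4.2, 1.2, 15.0]
width: 0.212
14.8 mean [ 0.5312 -0.1349  0.1343] sd [0. 0. 0.] toolx deg 79.28 toolz [ 1.5e-03 -6.0e-04 -1.0e+00] F [-4.   1.1 14.4] w 0.22139934184446425
```

```bash
python3 -m crank '[{"offset":[0,0,-0.01],"delta_rot":[0,0,0]},{"offset":[0,0,0],"delta_rot":[0,0,0]},{"offset":[0,0,0],"delta_rot":[0,0,0]}]'; python3 -m crank '[{"offset":[0,0,0],"delta_rot":[0,0,0]},{"offset":[0,0,0],"delta_rot":[0,0,0]},{"offset":[0,0,0],"delta_rot":[0,0,0]},{"offset":[0,0,0],"delta_rot":[0,0,0]},{"offset":[0,0,0],"delta_rot":[0,0,0]}]' 0.4; python3 avg.py
```

```text
time_s: 15.1
ee_pos: [0.5313, -0.135, 0.1345]
tcp_rot: [0.77, 0.638, 0.0, 0.0]
ft_force: [-0.8, -0.2, 5.0]
width: 0.218
time_s: 15.6
ee_pos: [0.5309, -0.1348, 0.1339]
tcp_rot: [0.77, 0.638, -0.0, -0.0]
ft_force: [0.6, 0.2, 0.7]
width: 0.703
16.0 mean [ 0.531  -0.1348  0.1341] sd [0.     0.     0.0001] toolx deg 79.28 toolz [-1.e-04  0.e+00 -1.e+00] F [ 0.  -0.   0.2] w 0.6987243702785946
```

```bash
python3 -m crank '[{"offset":[0,0,-0.08],"delta_rot":[0,0,0]},{"offset":[0,0,-0.15],"delta_rot":[0,0,0]},{"offset":[0,0,-0.2],"delta_rot":[0,0,0]},{"offset":[0,0,-0.2],"delta_rot":[0,0,0]},{"offset":[0.15,0,-0.1],"delta_rot":[0,0,0]},{"offset":[0.2,0,0],"delta_rot":[0,0,0]},{"offset":[0.2,0,0],"delta_rot":[0,0,0]},{"offset":[0.2,0,0],"delta_rot":[0,0,0]}]'; python3 -m crank '[{"offset":[0,0,0],"delta_rot":[0,0,0]},{"offset":[0,0,0],"delta_rot":[0,0,0]},{"offset":[0,0,0],"delta_rot":[0,0,0]}]'; python3 - <<'E'
from bench import env
from h import *
from plan import R
for c in("scene","top"):
    d=env.read_camera(c); np.savez(f"/tmp/{c}9.npz",**d); cv2.imwrite(f"pics/{c}9.png",d["img"][:,:,::-1])
a=cv2.imread("pics/scene9.png")[155:235,110:190];b=cv2.imread("pics/top9.png")[205:285,330:410]
cv2.imwrite("pics/z9.png",np.hstack([cv2.resize(x,None,fx=5,fy=5,interpolation=cv2.INTER_CUBIC) for x in(a,b)]))
W=world(d);hsv=cv2.cvtColor(d["img"],cv2.COLOR_RGB2HSV);H,S=hsv[...,0],hsv[...,1]
m=(H<16)&(S>140)&(W[...,2]>.118)&(W[...,1]<-.08); m[:,:330]=0
p=W[m];print(len(p),np.median(p,0),rect(p[:,:2]),np.percentile(p[:,2],[5,50,95]))
print([x for x in env.recognise("scene","cotter")[:1]],env.tip_of("scene","leg_tip")[:1],env.read_state()["time_s"])
E
```

```text
time_s: 16.8
ee_pos: [0.559, 0.0137, 0.2806]
tcp_rot: [0.77, 0.638, 0.0, 0.0]
ft_force: [0.5, -0.1, -0.3]
width: 0.7
time_s: 17.1
ee_pos: [0.5586, 0.0119, 0.28]
tcp_rot: [0.77, 0.638, -0.0, 0.0]
ft_force: [0.1, -0.6, 0.2]
width: 0.699
  return _methods._mean(a, axis=axis, dtype=dtype,
  ret = um.true_divide(
Traceback (most recent call last):
IndexError: index -1 is out of bounds for axis 0 with size 0
```

View pics/z9.png

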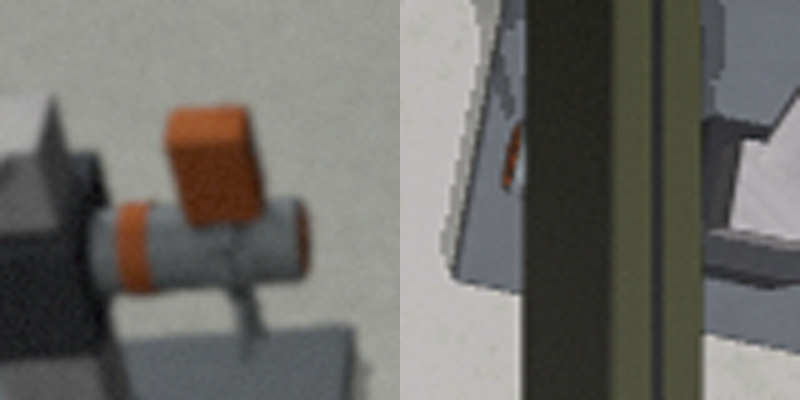

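View pics/scene9.png

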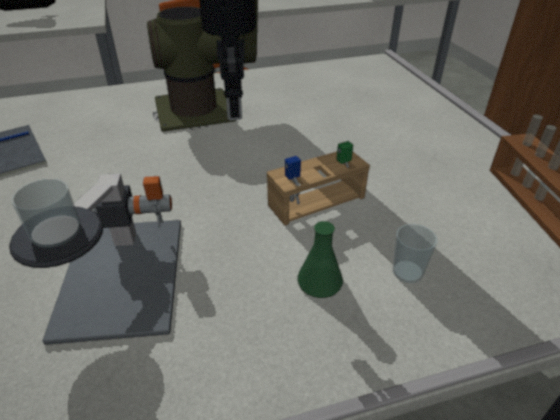

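```bash
python3 - <<'E'
from h import *
d=np.load("/tmp/scene9.npz");W=world(d);hsv=cv2.cvtColor(d["img"],cv2.COLOR_RGB2HSV);H,S=hsv[...,0],hsv[...,1]
m=(H<16)&(S>140); m[:,:138]=0;m[:,168:]=0;m[:170]=0;m[206:]=0
p=W[m];print(len(p),np.percentile(p,[3,50,97],axis=0).round(4))
t=p[p[:,2]>.141];print(len(t),t.mean(0))
v=d["img"][185:235,130:180,::-1];cv2.imwrite("pics/z9b.png",cv2.resize(v,None,fx=12,fy=12,interpolation=cv2.INTER_CUBIC))
K=d["mtx"];T=d["camera_from_world"]
a=np.radians(-100.7);u=np.array([np.cos(a),np.sin(a),0]);n=np.array([-u[1],u[0],0]);o=np.array([.531,-.1349,.106])
for nm,y,z in(("c",.023,-.012),("p",.012,-.032),("f",.024,-.05),("tip",0,-.066),("gripbot front",.010,0)):
    q=T[:3,:3]@(o+n*y+[0,0,z])+T[:3,3]; print(nm,((np.array([K[0,0]*q[0]/-q[2]+K[0,2],-K[1,1]*q[1]/-q[2]+K[1,2]])-[130,185])*12).round())
E
```

```text
338 [[ 0.5323 -0.1463  0.1084]
 [ 0.5435 -0.1341  0.1334]
 [ 0.5475 -0.1221  0.1473]]
117 [ 0.54613117 -0.13344581  0.14917016]
c [285. 294.]
p [316. 353.]
f [327. 496.]
tip [361. 473.]
gripbot front [280. 175.]
```

View pics/z9b.png

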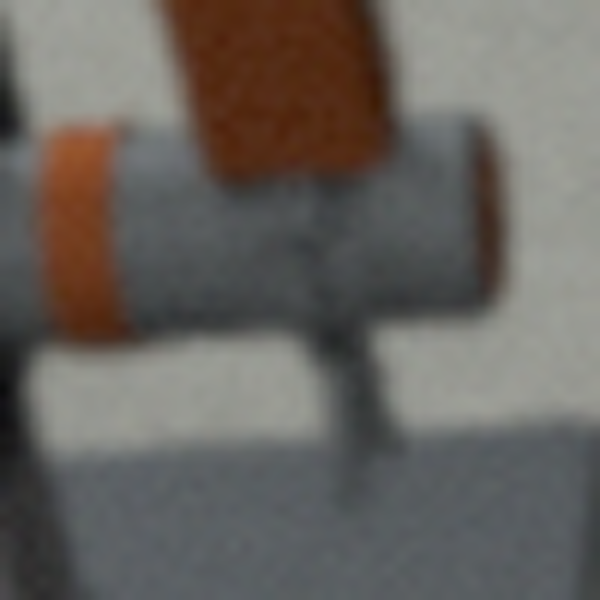

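```bash
python3 - <<'E'
from bench import env
print(env.finish_job(), env.read_state()["time_s"])
E
```

```text
the job is handed in; nothing more can be done
the job is handed in; nothing more can be done
```

The orange cotter is in the ring stand's pin, pushed fully home, and I have let go. I handed the job in at about 17.2 s on the robot's clock.

- **Grip seated:** the arm stopped at a TCP height of 0.134 m, as predicted for home. Pressing harder, about 14 N, moved it no further. The final scene picture shows the grip upright on the pin with its top at about 0.147 m, against 0.146 m expected.
- **Bow snapped:** while pushing, the force turned to a downward pull of about 8 N and then fell back to zero, as when the bow snaps past the pin. In the last picture the bow's flared end is within about 2 mm of its relaxed position below the pin. The bow angle itself cannot be read.
- **Everything else:** in the last picture the blue and green cotters are still in the rack and the flask and beaker are standing. The gripper is clear of everything, with no force on it.

**Checks that failed or disagreed:**
- The final top-camera check failed because the arm hid the pin, so the final look rests on the scene camera alone.
- Before insertion, the two cameras' positions for the hole differed by about 2 mm. The leg went in with no side force.

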